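# Lock the tube block of a dry-block heater with its tapered key

### The job

The tube block sits loose in the well of the dry-block heater and needs locking. Take the tapered key out of its stand, start its thin end in the gap between the well's front wall and the tube block, slanted face towards the block, and tap or press it down by feel, taking up the block's play, until it is wedged tight (a firm push of just under two kilograms on its head, never forced), then leave it standing upright near the middle of the gap. Leave the tube rack, the jar and the tip box as they are.

Things in the scene. Friction and masses are not known exactly. Their poses are not given: they have to be found in the camera images.
- key: upright tapered key, thin end down in the stand, 0.12 kg: steel blade 76 mm long, 28 mm wide (y), thickness (x) 5 mm at the tip growing 1 mm per 6 mm up; on it a black head x -2 to 18.5, y -20 to 20, z 76 to 106 mm. Origin: bottom of the tip, mid width, on the flat face (x = 0); z up the flat face to the head, x through the thickness to the slanted face
- key_top (a point): centre of the top of the key's head (x 8.25 mm, z 106 mm in the key's frame); axes as the key
- key_slant (a point): point in the middle of the key's slanted face, 40 mm above the tip; axes as the key
- stand: fixed grey stand: 77 by 80 mm foot and a pocket 82 mm high (33.5 by 46 mm outside, 21.5 by 34 mm inside) whose rim carries the ends of the key's head, the head standing above it. Origin at table height, 6 mm straight below the key's origin; axes as the key's when it stands there
- heater: fixed white dry-block heater, 225 (x) by 200 (y) by 100 mm high, lower sloped blue control panel at the front (-x, towards the robot). In its flat top a well 110 mm wide (y), 93 mm long (x), 72 mm deep, its front wall at x = -40 mm. Origin on table, z up
- gap_mouth (a point): middle (y) of the top edge of the well's upright front wall, 100 mm above the table (heater frame x -40, y 0); x points across the gap to the block, y along the gap, z up. The gap is 100 mm long, at first 9 to 15.5 mm wide at the mouth, and narrows downward 1 mm per 6 mm like the key. Tight, the key's tip is some 45 to 67 mm deep, its head clear of the rim
- block: aluminium tube block, 100 mm wide (y), 75 mm long, 70 mm high, top level with the rim, front face slanted like the key. Origin: middle of that face's top edge; axes as gap_mouth. Slides only in x: unknown play of 0 to 3.5 mm to +x, stiff to 2 N, then a hard rubber stop (30 N per mm). 16 to 20 N down on the key's head wedges it and friction keeps it so; over 26 N on the block is too much
- tube_rack: yellow microtube rack 90 by 110 by 28 mm with a few tubes, loose, a bystander; origin under its centre
- flask: reagent jar with red cap, 52 mm across, 90 mm high, loose, a bystander; origin under its centre
- tip_box: green pipette tip box with clear lid, 75 by 110 by 63 mm, loose, a bystander; origin under its centre
There are look-alikes about, which are no part of the job. Of the things that look like the key, the smallest one is meant.

How it is judged (in metres and radians):
On the way:
1. the key's thin end is in the gap between the well's front wall and the block (z of key in the frame of gap_mouth below -0.01 m and x of key in the frame of gap_mouth between -0.006 and 0.015 m and y of key in the frame of gap_mouth between -0.04 and 0.04 m), for 0.1 s.
At the end, for the whole second after the job is handed in: The key stands in the gap, slanted face to the block, thin end at least 25 mm below the rim, within 30 mm of the gap's middle, upright within 0.1 rad, at rest, and wedged so that key and block press on each other with more than 10 N (contact force between key and block above 10 N and z of key in the frame of gap_mouth below -0.025 m and y of key in the frame of gap_mouth between -0.03 and 0.03 m and x of key_slant in the frame of gap_mouth above 0.006 m and angle between key's own z axis and vertical below 0.1 rad and linear speed of key below 0.01 m/s); the robot touches nothing.
It fails at once if key and block are forced together with more than 26 N (contact force between key and block above 26 N).
It fails at once if the tube rack, the jar or the tip box is moved more than 25 mm or tipped (distance of any of tube_rack, flask, tip_box from where it was at the start of the episode above 0.025 m or angle between any of flask, tip_box, tube_rack's own z axis and vertical above 0.3 rad).
It also fails if it takes over 56 s, if anything falls off the work surface, if the arm or the gripper's body presses on something with over 40 N, if the wrist force passes 120 N, or if a joint passes its speed limit or range.

### The arm

A 7-joint arm with a two-finger parallel gripper is mounted at the origin on the work surface. World frame = base frame: x ahead of the robot, y to its left, z up, the work surface at z = 0. Lengths are in m, angles in degrees, forces in N, time in s.
With the tool pointing down it reaches from about 0.425 to 0.875 m from the base axis. Payload 4.7 kg.
Tool frame: the origin (TCP) lies between the finger pads; the fingertips stand 8 mm ahead of it and the grasp point (between the pads) lies 11 mm behind it (env.tip_extent is the distance from the TCP to the fingertips, in m); z points along the fingers, y is the line along which they close (so a half turn about z gives the same grasp; the last joint's range is limited). The gripper opens to 87 mm and grips with 3 to 60 N. Pads are 19 mm wide; open, the fingers measure 117 mm over their backs; the gripper's body (75 mm by 190 mm) begins 51 mm behind the grasp point.
Start: joints at [66.641, 18.392, -4.016, 83.108, 1.295, 78.541, -3.26], TCP at [0.266, -0.593, 0.231] pointing down, gripper open.
Joint ranges: [-163.93, 163.93], [-17.29, 119.83], [-79.2, 71.16], [3.27, 140.29], [-89.18, 269.18], [5.43, 117.66], [-154.24, 154.24]. Speed limits (degrees/s): [147.25, 147.25, 180, 180, 180, 180, 180].

### API

Orientations are given as [roll, pitch, yaw] about the fixed x, y, z axes, in that order (R = Rz(yaw) Ry(pitch) Rx(roll)).
In Python, from cell import sensors, vision, workorder, env gives the robot as it stands.
- The arm moves only by the tool drive_tool, never from a script. Its argument "moves" is a list of rows, each an object of numbers: "x", "y", "z": the shift along the tool's x, y, z in mm; "rx", "ry", "rz": the turn, a rotation vector about the tool's x, y, z in rad; "fingers": the closure, from -1 (fully open) to 1 (shut). In form: [{"x": .., "y": .., "z": .., "rx": .., "ry": .., "rz": .., "fingers": ..}, ...]. A call has 1 to 20 rows; each row is the pose to reach, as a shift and turn from the pose commanded when the call began, along the tool's axes at that moment; what a row does not reach only later rows make up. A row lasts 1/8 s, in which the tool goes at most 62.5 mm and 10.7 degrees, less where a joint would pass 70% of its speed; a pose out of reach is approached as far as the arm can. A call with a gripper value outside its range is refused whole. The fingers move at their own pace and stop on an object; "force" is the grip in N (left out, the last holds). Time passes only in rows, so rows that repeat a pose let the fingers close. It gives the time, the measured TCP pose, the force, the opening and the grip force at its end, in the units of the state.
- sensors.get_obs(): the state, without advancing time (a new reading comes with each control period).
- vision.read_camera(name): name is "side" or "top"; returns a dict with "image" (420x560x3 uint8, red, green, blue), "fx", "fy", "cx", "cy" (pixels), "R" (3x3) and "t" (3): a world point X has camera coordinates R X + t. Camera axes: x right, y down, z forward; pixel columns grow to the right and rows downward; lengths in m; the calibration is good to about 2 mm. A picture is of the moment at which its call begins. There is no depth.
- workorder.sign_off(): hands the job in; it is judged then, once.
The state is a dict: "time_s": time; "qpos": joint angles; "joint_velocities": joint speeds; "effort": joint torques, N m; "tool_pos": TCP position; "tool_rot": TCP orientation; "force": force on the tool from outside, world axes, zero at the start; "wrist_torque": the same for the moment, N m; "grip_width": finger opening in m; "grasp_force": force on a finger pad.
Only numpy, scipy, OpenCV 4.12 (cv2) and the standard library are available. Lean on these libraries where they do the work, as an engineer would, in place of code of your own. Each camera call takes 0.05 s, during which the arm holds its last target. There are 200 camera calls.

## Working session

There is one attempt and no reset: what is moved stays moved. The work goes in short steps, Python scripts to look and compute and a tool call to move; the robot and the scene stay as the last step left them, time stands still between calls to the robot, and variables do not carry over. Pictures are saved under pics/ and viewed, at most 10 in all, crops included, and the job is handed in when it is done.

Besides the shell and the picture viewer there is one more tool, called after ">>>" in YAML: its name, and indented under it one key for each argument. drive_tool: Moves the arm, as the interface text tells. Its arguments: {"type":"object","properties":{"moves":{"type":"array"},"force":{"type":"number"}},"required":["moves"]}

```bash
mkdir -p pics
cat > h.py <<'E'
import numpy as np, cv2
from cell import sensors, vision, workorder, env
def grab(n,f=None):
    c=vision.read_camera(n)
    if f: cv2.imwrite(f,c["image"][:,:,::-1])
    return c
def proj(c,X):
    p=np.asarray(c["R"])@np.asarray(X,float)+np.asarray(c["t"]); return np.array([c["fx"]*p[0]/p[2]+c["cx"],c["fy"]*p[1]/p[2]+c["cy"]])
def ray(c,u,v):
    R=np.asarray(c["R"]);d=R.T@np.array([(u-c["cx"])/c["fx"],(v-c["cy"])/c["fy"],1]);return -R.T@np.asarray(c["t"]),d/np.linalg.norm(d)
def onz(c,u,v,z):
    o,d=ray(c,u,v);return o+d*(z-o[2])/d[2]
def tri(c1,p1,c2,p2):
    o1,d1=ray(c1,*p1);o2,d2=ray(c2,*p2)
    s=np.linalg.lstsq(np.c_[d1,-d2],o2-o1,rcond=None)[0];a=o1+s[0]*d1;b=o2+s[1]*d2;return (a+b)/2,np.linalg.norm(a-b)
E
python3 - <<'E'
from h import *
for n in("top","side"):
    c=grab(n,f"pics/{n}0.png"); print(n,c["fx"],"cam",-np.array(c["R"]).T@c["t"],"fwd",np.array(c["R"])[2])
o=sensors.get_obs();print(o["time_s"],o["tool_pos"],o["tool_rot"],o["force"],o["grip_width"])
E
```

```text
top 434.6045340582653 cam [ 0.28664497 -0.02450697  1.21568984] fwd [ 0.16826672  0.01275595 -0.98565897]
side 463.6046152209256 cam [0.11627852 0.59193402 0.97356997] fwd [ 0.32091721 -0.53752186 -0.77979638]
0.1 [ 0.26589763 -0.59260956  0.22961204] [-1.79905139e+02  4.55600256e-03  2.41700949e+01] [ 0.19778306 -0.01290101  0.18723639] 0.08678055481353368
```

View pics/top0.png

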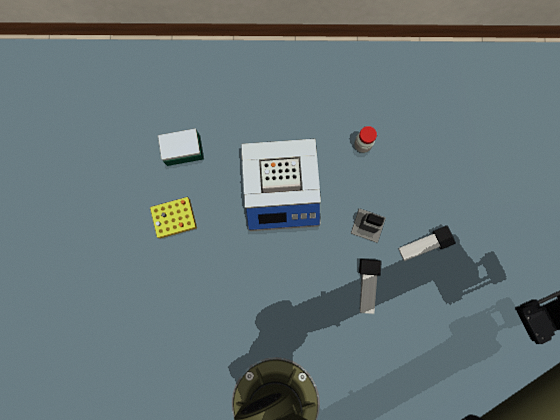

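View pics/side0.png

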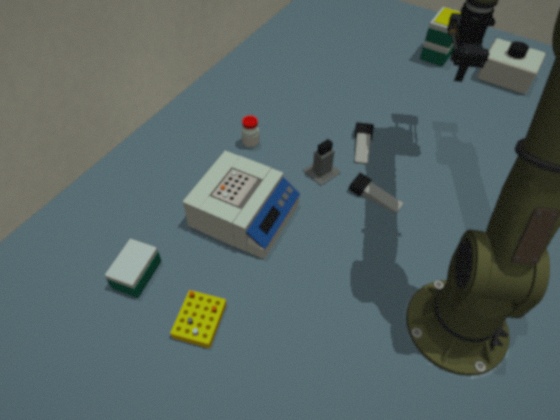

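Run:
```python
import cv2,numpy as np
t=cv2.imread("pics/top0.png");s=cv2.imread("pics/side0.png")
a=cv2.resize(t[195:255,335:395],(400,400),interpolation=cv2.INTER_CUBIC)
b=cv2.resize(s[130:190,295:355],(400,400),interpolation=cv2.INTER_CUBIC)
c=cv2.resize(t[135:235,235:325][:, :],(360,400)); 
cv2.imwrite("pics/crop1.png",np.hstack([a,b]))
cv2.imwrite("pics/crop2.png",np.hstack([cv2.resize(t[150:200,250:310],(480,400),interpolation=cv2.INTER_CUBIC),cv2.resize(s[160:215,205:265],(320,293),interpolation=cv2.INTER_CUBIC)[:293] if 0 else cv2.resize(s[150:220,200:256],(320,400),interpolation=cv2.INTER_CUBIC)]))
```

```text
(no output)
```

View pics/crop1.png

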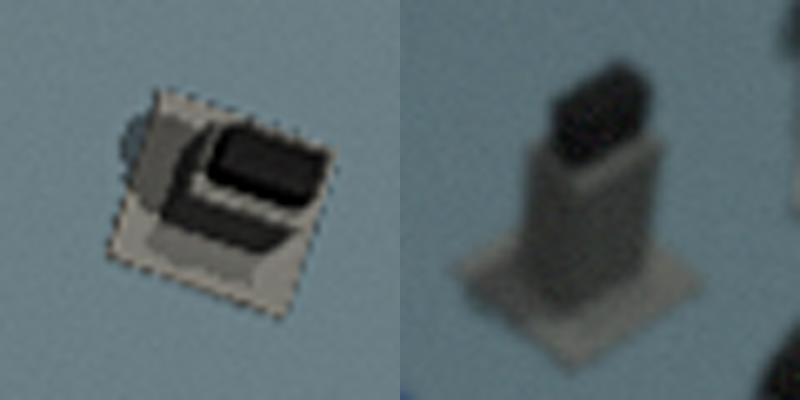

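View pics/crop2.png

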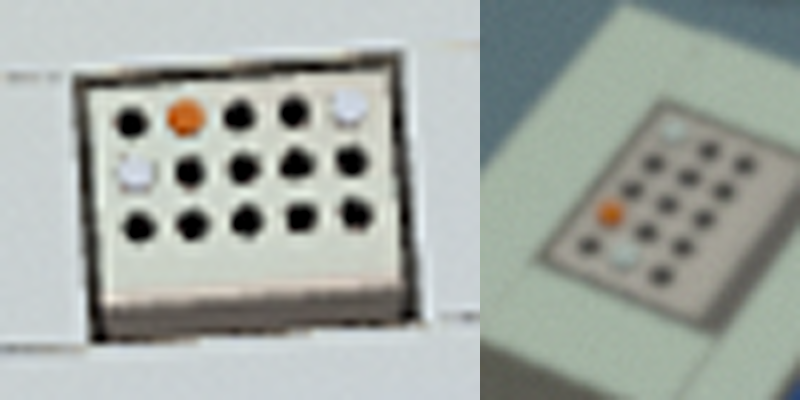

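Run:
```python
from h import *
t=grab("top");s=grab("side")
f=[(358.55,208.5),(385.25,218.25),(378.2,242.7),(351.5,233.7)]
P=[onz(t,u-.5,v-.5,0.004 )for u,v in f]
def rep(n,P):
    print(n,"ctr",np.mean(P,0).round(4))
    for i in range(4):
        d=P[(i+1)%4]-P[i];print("  ",P[i].round(4),"len",round(np.linalg.norm(d)*1e3,1),"ang",round(np.degrees(np.arctan2(d[1],d[0])),1))
rep("foot",P)
w=[(261.9,192.75),(302.25,190.25),(300.25,156.5),(259.4,159.6)]
rep("well",[onz(t,u-.5,v-.5,0.1) for u,v in w])
# head masks
for c,box,nm in((t,(360,207,390,232),"t"),(s,(312,135,338,158),"s")):
    x0,y0,x1,y1=box;g=c["image"][y0:y1,x0:x1].max(2);m=(g<45).astype(np.uint8)
    n,l,st,ce=cv2.connectedComponentsWithStats(m)
    k=1+np.argmax(st[1:,4]);pts=np.argwhere(l==k)[:,::-1].astype(np.float32)+[x0,y0]
    r=cv2.minAreaRect(pts.astype(np.float32));print(nm,st[k],ce[k]+[x0,y0],r,cv2.boxPoints(r).round(1).tolist())
    for row in g: print(" ".join(f"{v:3d}" for v in row))
```

```text
foot ctr [ 0.4781 -0.2529  0.004 ]
   [ 0.5272 -0.2261  0.004 ] len 79.6 ang -110.0
   [ 0.5    -0.3009  0.004 ] len 72.9 ang 162.8
   [ 0.4303 -0.2794  0.004 ] len 78.1 ang 71.7
   [ 0.4548 -0.2052  0.004 ] len 75.3 ang -16.1
well ctr [ 0.5972 -0.0063  0.1   ]
   [0.5475 0.0432 0.1   ] len 106.5 ang -85.7
   [ 0.5554 -0.063   0.1   ] len 92.6 ang 3.6
   [ 0.6478 -0.0571  0.1   ] len 109.3 ang 95.1
   [0.6381 0.0518 0.1   ] len 91.0 ang -174.6
t [  6   7  18  12 148] [374.19594595 219.61486486] ((374.3000183105469, 219.60000610351562), (16.12761688232422, 9.17060375213623), 18.43494987487793) [[365.20001220703125, 221.39999389648438], [368.1000061035156, 212.6999969482422], [383.3999938964844, 217.8000030517578], [380.5, 226.5]]
136 135 132 132 131 132 133 131 132 132 134 131 131 133 133 132 129 134 133 133 129 131 130 133 132 132 129 132 133 132
104 115 135 134 134 134 134 130 132 131 133 130 130 133 131 133 132 131 129 130 131 133 130 131 132 130 132 129 131 130
113 128 131  94 118 135 135 134 130 131 130 133 133 132 131 133 131 132 132 132 131 130 133 131 131 131 132 129 133 130
1
[... 4635 characters left out ...]
  24  17  24  10  23  18  24  23  26  46  53  62  76  82  86  97 112 116 117
116 105  87  72  58  47  31  16  10  15  26  15  25  31  39  53  61  70  76  77  71  79  93 106 116 116
114 102  78  59  54  47  31  30  27  23  23  27  38  43  56  69  78  75  75  69  64  69  92 108 116 117
112  98  75  57  56  51  43  37  34  30  36  45  54  63  71  75  72  67  65  60  58  74  95 110 117 121
110  95  67  52  47  51  51  51  45  51  52  64  70  75  76  68  66  59  54  53  58  77  99 112 118 117
110  90  66  51  50  47  51  58  59  66  74  77  76  73  69  64  52  59  53  52  61  80  99 112 120 116
109  88  66  50  49  48  46  50  61  69  74  75  73  61  61  53  53  51  51  59  63  80 105 114 116 117
```

Run:
```python
from h import *
t=grab("top")
m=t["image"].max(2).astype(int)
q=np.zeros(m.shape,np.uint8);q[207:232,365:386]=1
top=((m>=14)&(m<=45)&(q>0)).astype(np.uint8)
n,l,st,ce=cv2.connectedComponentsWithStats(top,connectivity=4)
k=1+np.argmax(st[1:,4]);print(st[k],ce[k])
pts=np.argwhere(l==k)[:,::-1]
W=np.array([onz(t,u,v,0.112)[:2] for u,v in pts]).astype(np.float32)
r=cv2.minAreaRect(W*1000);print("rect mm",r,"centroid",W.mean(0))
c,v=np.linalg.eigh(np.cov(W.T));print("long axis ang",np.degrees(np.arctan2(v[1,1],v[0,1])),np.sqrt(12*c))
# blue/white line
im=t["image"].astype(int);L=[];G=[];B=[]
for u in range(252,314):
    d=im[:,u,0]  # red: white high, blue low
    col=d[196:214];i=np.argmax(col[:-1]-col[1:])
    # subpixel at half
    h=(col.max()+col.min())/2; j=np.argmax(col<h); L.append((u,196+j-1+(col[j-1]-h)/(col[j-1]-col[j])))
for u in range(264,300,4): print(u,im[182:197,u,1])
L=np.array(L); W=np.array([onz(t,u,v,0.1)[:2] for u,v in L]); p=np.polyfit(W[:,1],W[:,0],1); print("blue edge x=",p,"yaw",np.degrees(-np.arctan(p[0])),"res",(W[:,0]-np.polyval(p,W[:,1])).std(),"y ends",W[0],W[-1])
for v in (165,172,180): print(v,im[v,256:266,1],im[v,294:306,1])
```

```text
[368 214  16  11 104] [375.23076923 218.76923077]
rect mm ((478.4494934082031, -250.7562713623047), (40.23241424560547, 18.316556930541992), 71.77601623535156) centroid [ 0.4780354  -0.25176492]
long axis ang 71.68309227651292 [0.01844712 0.03873558]
264 [211 212 212 212 203 208 118  81  92  93  76 195 217 211 208]
268 [210 210 209 205 200 180 116  90  92  94  76 194 216 209 208]
272 [207 209 209 203 200 163 104  89  93  82 137 205 214 209 208]
276 [207 207 209 201 203 134  86  88  91  75 196 218 208 207 208]
280 [209 207 205 199 179 118  85  90  90  78 194 216 210 209 208]
284 [208 209 202 200 163 103  88  91  88  86 195 217 210 207 207]
288 [206 206 199 198 142  90  86  86  79 156 205 211 209 208 209]
292 [206 206 197 200 129  81  89  88  67 193 217 210 208 208 210]
296 [203 204 194 177 115  83  91  86  50 190 217 210 209 207 207]
blue edge x= [-0.08206909  0.51387073] yaw 4.691698111971826 res 0.0004854615681577454 y ends [0.50808598 0.0669929 ] [ 0.52187964 -0.09260747]
165 [208 214 207 117  62 163 221 205 111   0] [148 196 203 209 195   5 105 227 209 208 210 207]
172 [208 209 218 203  30  96 229 210 193 194] [192 200 216 211 205 131  54 161 221 211 208 209]
180 [208 210 213 206 120  39 145 220 214 216] [211 210 206 206 213 200  41  87 203 214 210 208]
```

```bash
cat >> h.py <<'E'
from scipy.spatial.transform import Rotation as Ro
def shift(p,yaw,obs=None):
    "shift (mm, tool axes) and rotvec to tool-down pose at p with yaw"
    o=obs or sensors.get_obs();R0=Ro.from_euler("xyz",o["tool_rot"],degrees=True)
    d=R0.inv().apply(np.array(p)-o["tool_pos"])*1e3;r=(R0.inv()*Ro.from_euler("xyz",[180,0,yaw],degrees=True)).as_rotvec()
    print("shift",d.round(1),"rot",r.round(4),"time",o["time_s"],"pos",np.round(o["tool_pos"],4),np.round(o["tool_rot"],2),"F",np.round(o["force"],2),"w",round(o["grip_width"],4))
E
python3 - <<'E'
from h import *
t=grab("top");s=grab("side")
print("side head centre proj",proj(s,(.4783,-.2513,.097)),"expected (324.2,147.5)")
im=t["image"].astype(float)[:,:,1]
def sub(col,h):
    # last crossing to >h going down
    for j in range(len(col)-1,0,-1):
        if col[j]>h>=col[j-1]: return j-1+(h-col[j-1])/(col[j]-col[j-1])
A=[];Bk=[]
for u in range(265,300):
    seg=im[178:197,u];j=sub(seg,145);A.append((u,178+j))
    k=next(i for i in range(len(seg)) if seg[i]<145);Bk.append((u,178+k-1+(seg[k-1]-145)/(seg[k-1]-seg[k])))
def line(P,z):
    W=np.array([onz(t,u,v,z)[:2] for u,v in P]);p=np.polyfit(W[:,1],W[:,0],1);print("x=",p,"yaw",np.degrees(-np.arctan(p[0])),"res mm",1e3*(W[:,0]-np.polyval(p,W[:,1])).std());return p
a=line(A,.1);b=line(Bk,.1);
# side walls of well: outermost crossing white->dark
def wall(sgn):
    P=[]
    for v in range(162,188):
        xs=range(252,266) if sgn<0 else range(308,295,-1)
        xs=list(xs);g=[im[v,x] for x in xs]
        k=next(i for i in range(len(g)) if g[i]<150);f=(g[k-1]-150)/(g[k-1]-g[k]);P.append((xs[k-1]+(f if sgn<0 else -f),v))
    W=np.array([onz(t,u,v,.1)[:2] for u,v in P]);p=np.polyfit(W[:,0],W[:,1],1);print("y=",p,"yaw",np.degrees(np.arctan(p[0])),1e3*(W[:,1]-np.polyval(p,W[:,0])).std());return p
l=wall(-1);r=wall(1)
def X(p,q): y=(q[0]*p[1]+q[1])/(1-q[0]*p[0]);return np.array([p[0]*y+p[1],y])
L,Rr=X(a,l),X(a,r);M=(L+Rr)/2;print("corners",L,Rr,"width",np.linalg.norm(L-Rr),"mouth",M)
print("gap width mm",1e3*(np.polyval(b,M[1])-np.polyval(a,M[1]))*np.cos(np.radians(4.7)))
print("mouth in side",proj(s,(*M,.1)),proj(s,(*L,.1)),proj(s,(*Rr,.1)))
shift((.4783,-.2513,.20),-18.3)
E
```

```text
side head centre proj [323.79543065 147.62843793] expected (324.2,147.5)
x= [-0.08197037  0.5493509 ] yaw 4.686079626563387 res mm 0.4775578984703328
x= [0.12693744 0.57877391] yaw -7.2342892230361 res mm 11.344089510825555
y= [ 0.08532672 -0.00134535] yaw 4.877047734898643 0.2841325588220758
y= [ 0.0833644  -0.11089018] yaw 4.765409160434321 0.1666805807086782
corners [0.54564479 0.04521273] [ 0.55465045 -0.06465208] width 0.11023329766351685 mouth [ 0.55014762 -0.00971967]
gap width mm 27.300390492855158
mouth in side [251.99981101 193.76531401] [240.86031599 209.29731899] [262.55195172 179.05226804]
shift [ 333.5 -224.8   30.4] rot [-3.000e-04  2.000e-04  7.412e-01] time 0.35 pos [ 0.266  -0.5929  0.2303] [-179.98    0.     24.17] F [ 0.29  0.25 -0.52] w 0.0869
```

>>> drive_tool:
  moves:
    - {"x": 42,"y": -28,"z": 4,"rz": 0.09,"fingers": -1}
    - {"x": 84,"y": -56,"z": 8,"rz": 0.19,"fingers": -1}
    - {"x": 126,"y": -84,"z": 11,"rz": 0.28,"fingers": -1}
    - {"x": 168,"y": -113,"z": 15,"rz": 0.37,"fingers": -1}
    - {"x": 210,"y": -141,"z": 19,"rz": 0.46,"fingers": -1}
    - {"x": 252,"y": -170,"z": 23,"rz": 0.56,"fingers": -1}
    - {"x": 294,"y": -198,"z": 27,"rz": 0.65,"fingers": -1}
    - {"x": 333.5,"y": -225,"z": 30,"rz": 0.741,"fingers": -1}
    - {"x": 333.5,"y": -225,"z": 30,"rz": 0.741,"fingers": -1}
    - {"x": 333.5,"y": -225,"z": 30,"rz": 0.741,"fingers": -1}

```text
invalid input at $.moves[0]: expected keys x, y, z, rx, ry, rz, fingers
```

Run:
```python
from h import *
shift((.4783,-.2513,.095),-18.3); print(sensors.get_obs()["qpos"])
```

```text
shift [ 333.5 -224.7  135.4] rot [-3.000e-04  2.000e-04  7.412e-01] time 0.35 pos [ 0.266  -0.5929  0.2303] [-179.98    0.     24.17] F [ 0.29  0.25 -0.52] w 0.0869
[66.64032718 18.40318234 -4.01685997 83.12258311  1.29566408 78.54145654
 -3.2602853 ]
```

>>> drive_tool:
  moves:
    - {"x": 42,"y": -28,"z": 4,"rx": 0,"ry": 0,"rz": 0.09,"fingers": -1}
    - {"x": 84,"y": -56,"z": 8,"rx": 0,"ry": 0,"rz": 0.19,"fingers": -1}
    - {"x": 126,"y": -84,"z": 11,"rx": 0,"ry": 0,"rz": 0.28,"fingers": -1}
    - {"x": 168,"y": -113,"z": 15,"rx": 0,"ry": 0,"rz": 0.37,"fingers": -1}
    - {"x": 210,"y": -141,"z": 19,"rx": 0,"ry": 0,"rz": 0.46,"fingers": -1}
    - {"x": 252,"y": -170,"z": 23,"rx": 0,"ry": 0,"rz": 0.56,"fingers": -1}
    - {"x": 294,"y": -198,"z": 27,"rx": 0,"ry": 0,"rz": 0.65,"fingers": -1}
    - {"x": 333.5,"y": -225,"z": 30,"rx": 0,"ry": 0,"rz": 0.741,"fingers": -1}
    - {"x": 333.5,"y": -225,"z": 30,"rx": 0,"ry": 0,"rz": 0.741,"fingers": -1}
    - {"x": 333.5,"y": -225,"z": 30,"rx": 0,"ry": 0,"rz": 0.741,"fingers": -1}

```text
time_s: 1.6
tool_pos: [0.4779, -0.2519, 0.2006]
tool_rot: [179.9, 0.0, -18.3]
force: [-0.2, -0.5, -0.9]
grip_width: 0.0871
grasp_force: 0.0
```

Run:
```python
from h import *
shift((.4783,-.2513,.095),-18.3); print(sensors.get_obs()["qpos"])
```

```text
shift [  0.2  -0.8 105.6] rot [0.0009 0.0001 0.0005] time 1.6 pos [ 0.4779 -0.2519  0.2006] [ 1.7995e+02  1.0000e-02 -1.8270e+01] F [-0.19 -0.48 -0.95] w 0.0871
[ 40.03578747   6.82362138 -16.23901334 100.72926329   2.0502833
  72.72719997 -84.97477072]
```

>>> drive_tool:
  moves:
    - {"x": 0,"y": -0.8,"z": 30,"rx": 0,"ry": 0,"rz": 0,"fingers": -1}
    - {"x": 0,"y": -0.8,"z": 60,"rx": 0,"ry": 0,"rz": 0,"fingers": -1}
    - {"x": 0,"y": -0.8,"z": 85,"rx": 0,"ry": 0,"rz": 0,"fingers": -1}
    - {"x": 0,"y": -0.8,"z": 100,"rx": 0,"ry": 0,"rz": 0,"fingers": -1}
    - {"x": 0,"y": -0.8,"z": 105.5,"rx": 0,"ry": 0,"rz": 0,"fingers": -1}
    - {"x": 0,"y": -0.8,"z": 105.5,"rx": 0,"ry": 0,"rz": 0,"fingers": 0.2}
    - {"x": 0,"y": -0.8,"z": 105.5,"rx": 0,"ry": 0,"rz": 0,"fingers": 1}
    - {"x": 0,"y": -0.8,"z": 105.5,"rx": 0,"ry": 0,"rz": 0,"fingers": 1}
    - {"x": 0,"y": -0.8,"z": 105.5,"rx": 0,"ry": 0,"rz": 0,"fingers": 1}
    - {"x": 0,"y": -0.8,"z": 105.5,"rx": 0,"ry": 0,"rz": 0,"fingers": 1}
    - {"x": 0,"y": -0.8,"z": 105.5,"rx": 0,"ry": 0,"rz": 0,"fingers": 1}
  force: 30

```text
time_s: 2.98
tool_pos: [0.4784, -0.251, 0.0952]
tool_rot: [180.0, -0.0, -18.3]
force: [-0.6, -0.9, 0.8]
grip_width: 0.0396
grasp_force: 30.0
```

>>> drive_tool:
  moves:
    - {"x": 0,"y": 0,"z": -10,"rx": 0,"ry": 0,"rz": 0,"fingers": 1}
    - {"x": 0,"y": 0,"z": -35,"rx": 0,"ry": 0,"rz": 0,"fingers": 1}
    - {"x": 0,"y": 0,"z": -70,"rx": 0,"ry": 0,"rz": 0,"fingers": 1}
    - {"x": 0,"y": 0,"z": -105,"rx": 0,"ry": 0,"rz": 0,"fingers": 1}
    - {"x": 0,"y": 0,"z": -130,"rx": 0,"ry": 0,"rz": -0.15,"fingers": 1}
    - {"x": 0,"y": 0,"z": -140,"rx": 0,"ry": 0,"rz": -0.3,"fingers": 1}
    - {"x": 0,"y": 0,"z": -140,"rx": 0,"ry": 0,"rz": -0.45,"fingers": 1}
    - {"x": 0,"y": 0,"z": -140,"rx": 0,"ry": 0,"rz": -0.6,"fingers": 1}
    - {"x": 0,"y": 0,"z": -140,"rx": 0,"ry": 0,"rz": -0.75,"fingers": 1}
    - {"x": 0,"y": 0,"z": -140,"rx": 0,"ry": 0,"rz": -0.86,"fingers": 1}
    - {"x": 0,"y": 0,"z": -140,"rx": 0,"ry": 0,"rz": -0.86,"fingers": 1}

```text
time_s: 4.35
tool_pos: [0.4785, -0.25, 0.2353]
tool_rot: [-180.0, -0.0, 30.9]
force: [0.6, -0.1, -0.4]
grip_width: 0.04
grasp_force: 30.0
```

Run:
```python
from h import *
s=grab("side");p=proj(s,(.4784,-.251,.19)).astype(int);print(p)
x0,y0=p[0]-30,p[1]-30
cv2.imwrite("pics/held.png",cv2.resize(s["image"][y0:y0+60,x0:x0+60,::-1],(600,600),interpolation=cv2.INTER_CUBIC));print(x0,y0)
for z in (.128,.204): print(proj(s,(.4784,-.251,z)))
shift((.4784,-.251,.235),30.7)
```

```text
[326 121]
296 91
[324.75328742 139.20824457]
[327.49250407 116.95621775]
shift [-0.5  0.7  0.3] rot [-0.0002 -0.0002  0.0031] time 4.4 pos [ 0.4785 -0.2501  0.2353] [-1.7999e+02 -1.0000e-02  3.0880e+01] F [-0.52 -0.43 -1.33] w 0.0398
```

View pics/held.png

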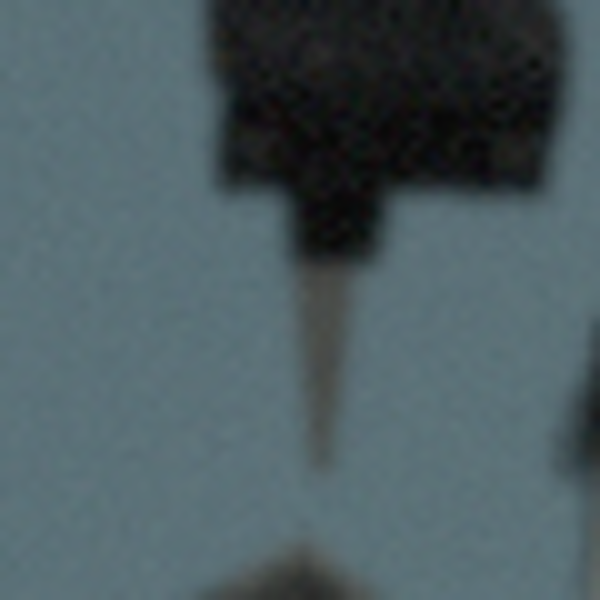

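Run:
```python
from h import *
shift((.5623,-.0087,.235),4.75)
```

```text
shift [ 195.8 -164.2    0.3] rot [-2.000e-04 -2.000e-04  4.561e-01] time 4.4 pos [ 0.4785 -0.2501  0.2353] [-1.7999e+02 -1.0000e-02  3.0880e+01] F [-0.52 -0.43 -1.33] w 0.0398
```

>>> drive_tool:
  moves:
    - {"x": 20,"y": -16,"z": 0,"rx": 0,"ry": 0,"rz": 0.05,"fingers": 1}
    - {"x": 49,"y": -41,"z": 0,"rx": 0,"ry": 0,"rz": 0.11,"fingers": 1}
    - {"x": 82,"y": -68,"z": 0,"rx": 0,"ry": 0,"rz": 0.19,"fingers": 1}
    - {"x": 115,"y": -96,"z": 0,"rx": 0,"ry": 0,"rz": 0.27,"fingers": 1}
    - {"x": 148,"y": -124,"z": 0,"rx": 0,"ry": 0,"rz": 0.34,"fingers": 1}
    - {"x": 177,"y": -148,"z": 0,"rx": 0,"ry": 0,"rz": 0.41,"fingers": 1}
    - {"x": 196,"y": -164,"z": 0,"rx": 0,"ry": 0,"rz": 0.456,"fingers": 1}
    - {"x": 196,"y": -164,"z": 0,"rx": 0,"ry": 0,"rz": 0.456,"fingers": 1}
    - {"x": 196,"y": -164,"z": 0,"rx": 0,"ry": 0,"rz": 0.456,"fingers": 1}

```text
time_s: 5.52
tool_pos: [0.5618, -0.0103, 0.2349]
tool_rot: [179.9, 0.0, 4.8]
force: [-0.2, -0.8, -1.8]
grip_width: 0.0398
grasp_force: 30.0
```

Run:
```python
from h import *
shift((.5623,-.0087,.179),4.75)
s=grab("side");t=grab("top")
x0,y0=205,110;a=cv2.resize(s["image"][y0:y0+100,x0:x0+80,::-1],(480,600),interpolation=cv2.INTER_CUBIC)
cv2.imwrite("pics/over.png",a)
# predicted key: tip mid, with TCP actual
o=sensors.get_obs();p=o["tool_pos"];R=Ro.from_euler("z",4.75,degrees=True)
for n,l in (("flat tip+y",(-8.25,14,-89.2)),("flat tip-y",(-8.25,-14,-89.2)),("slant tip+y",(-3.25,14,-89.2)),("slant tip -y",(-3.25,-14,-89.2)),("flat top+y",(-8.25,14,-13.2)),("slant top +y",(9.4,14,-13.2))):
    q=proj(s,p+R.apply(np.array(l))/1e3);print(n,q.round(1),((q+.5-[x0,y0])*6).round(0))
```

```text
shift [ 0.7 -1.6 55.9] rot [0.0009 0.0007 0.0005] time 5.525 pos [ 0.5618 -0.0103  0.2349] [1.7995e+02 4.0000e-02 4.7800e+00] F [-0.18 -0.78 -1.82] w 0.0398
flat tip+y [247.7 184.2] [259. 448.]
flat tip-y [253.4 176.5] [294. 402.]
slant tip+y [245.9 183.5] [248. 444.]
slant tip -y [251.6 175.8] [283. 398.]
flat top+y [246.4 161.8] [252. 314.]
slant top +y [239.6 159.2] [211. 298.]
```

View pics/over.png

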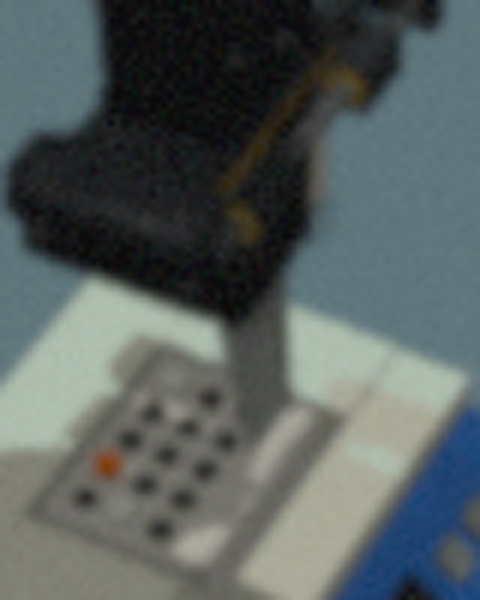

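>>> drive_tool:
  moves:
    - {"x": 0,"y": -1.5,"z": 15,"rx": 0,"ry": 0,"rz": 0,"fingers": 1}
    - {"x": 0,"y": -1.5,"z": 30,"rx": 0,"ry": 0,"rz": 0,"fingers": 1}
    - {"x": 0,"y": -1.5,"z": 40,"rx": 0,"ry": 0,"rz": 0,"fingers": 1}
    - {"x": 0,"y": -1.5,"z": 43,"rx": 0,"ry": 0,"rz": 0,"fingers": 1}
    - {"x": 0,"y": -1.5,"z": 45,"rx": 0,"ry": 0,"rz": 0,"fingers": 1}
    - {"x": 0,"y": -1.5,"z": 47,"rx": 0,"ry": 0,"rz": 0,"fingers": 1}
    - {"x": 0,"y": -1.5,"z": 49,"rx": 0,"ry": 0,"rz": 0,"fingers": 1}
    - {"x": 0,"y": -1.5,"z": 49,"rx": 0,"ry": 0,"rz": 0,"fingers": 1}
  force: 10

```text
time_s: 6.62
tool_pos: [0.562, -0.0075, 0.186]
tool_rot: [180.0, 0.0, 4.9]
force: [-0.1, -0.1, -1.6]
grip_width: 0.0401
grasp_force: 10.0
```

>>> drive_tool:
  moves:
    - {"x": 0,"y": 0,"z": 2,"rx": 0,"ry": 0,"rz": 0,"fingers": 1}
    - {"x": 0,"y": 0,"z": 4,"rx": 0,"ry": 0,"rz": 0,"fingers": 1}
    - {"x": 0,"y": 0,"z": 6,"rx": 0,"ry": 0,"rz": 0,"fingers": 1}
    - {"x": 0,"y": 0,"z": 8,"rx": 0,"ry": 0,"rz": 0,"fingers": 1}
    - {"x": 0,"y": 0,"z": 10,"rx": 0,"ry": 0,"rz": 0,"fingers": 1}
    - {"x": 0,"y": 0,"z": 10,"rx": 0,"ry": 0,"rz": 0,"fingers": 1}

```text
time_s: 7.38
tool_pos: [0.5618, -0.0075, 0.1758]
tool_rot: [180.0, 0.0, 4.9]
force: [-0.7, 0.1, 0.2]
grip_width: 0.0398
grasp_force: 10.0
```

Run:
```python
from h import *
shift((.5593,-.0089,.156),4.75)
s=grab("side")
x0,y0=205,120;cv2.imwrite("pics/in.png",cv2.resize(s["image"][y0:y0+100,x0:x0+80,::-1],(480,600),interpolation=cv2.INTER_CUBIC))
```

```text
shift [-2.6  1.2 19.8] rot [0.     0.0005 0.0019] time 7.375 pos [ 0.5618 -0.0075  0.1758] [1.80e+02 3.00e-02 4.86e+00] F [-0.73  0.09  0.23] w 0.0398
```

View pics/in.png

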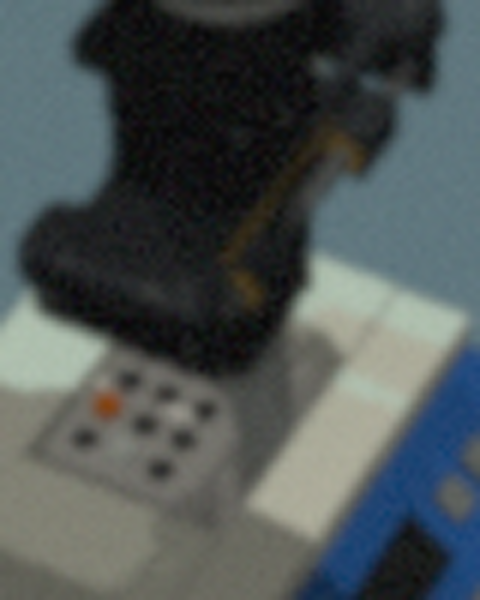

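>>> drive_tool:
  moves:
    - {"x": -0.5,"y": 0,"z": 2,"rx": 0,"ry": 0,"rz": -0.002,"fingers": 1}
    - {"x": -1,"y": 0,"z": 4,"rx": 0,"ry": 0,"rz": -0.002,"fingers": 1}
    - {"x": -1.5,"y": 0,"z": 6,"rx": 0,"ry": 0,"rz": -0.002,"fingers": 1}
    - {"x": -2,"y": 0,"z": 8,"rx": 0,"ry": 0,"rz": -0.002,"fingers": 1}
    - {"x": -2,"y": 0,"z": 10,"rx": 0,"ry": 0,"rz": -0.002,"fingers": 1}
    - {"x": -2,"y": 0,"z": 12,"rx": 0,"ry": 0,"rz": -0.002,"fingers": 1}
    - {"x": -2,"y": 0,"z": 12,"rx": 0,"ry": 0,"rz": -0.002,"fingers": 1}

```text
time_s: 8.3
tool_pos: [0.5599, -0.0077, 0.1638]
tool_rot: [180.0, 0.0, 5.0]
force: [-0.2, -1.1, -1.3]
grip_width: 0.0399
grasp_force: 10.0
```

>>> drive_tool:
  moves:
    - {"x": -0.5,"y": 0,"z": 0,"rx": 0,"ry": 0,"rz": 0,"fingers": 1}
    - {"x": -1,"y": 0,"z": 0,"rx": 0,"ry": 0,"rz": 0,"fingers": 1}
    - {"x": -1.5,"y": 0,"z": 0,"rx": 0,"ry": 0,"rz": 0,"fingers": 1}
    - {"x": -2,"y": 0,"z": 0,"rx": 0,"ry": 0,"rz": 0,"fingers": 1}
    - {"x": -2,"y": 0,"z": 0,"rx": 0,"ry": 0,"rz": 0,"fingers": 1}

```text
time_s: 8.93
tool_pos: [0.558, -0.0078, 0.1641]
tool_rot: [180.0, -0.0, 5.0]
force: [0.1, -0.0, -0.8]
grip_width: 0.0399
grasp_force: 10.0
```

>>> drive_tool:
  moves:
    - {"x": 0,"y": 0,"z": 2,"rx": 0,"ry": 0,"rz": 0,"fingers": 1}
    - {"x": 0,"y": 0,"z": 4,"rx": 0,"ry": 0,"rz": 0,"fingers": 1}
    - {"x": 0,"y": 0,"z": 6,"rx": 0,"ry": 0,"rz": 0,"fingers": 1}
    - {"x": 0,"y": 0,"z": 8,"rx": 0,"ry": 0,"rz": 0,"fingers": 1}
    - {"x": 0,"y": 0,"z": 10,"rx": 0,"ry": 0,"rz": 0,"fingers": 1}
    - {"x": 0,"y": 0,"z": 10,"rx": 0,"ry": 0,"rz": 0,"fingers": 1}

```text
time_s: 9.68
tool_pos: [0.558, -0.0078, 0.1538]
tool_rot: [-180.0, 0.0, 5.0]
force: [0.4, 0.6, -1.6]
grip_width: 0.0398
grasp_force: 10.0
```

Depth about 35 mm, still free. Feel for the wall a little further, then on down.

>>> drive_tool:
  moves:
    - {"x": -0.5,"y": 0,"z": 0,"rx": 0,"ry": 0,"rz": 0,"fingers": 1}
    - {"x": -1,"y": 0,"z": 0,"rx": 0,"ry": 0,"rz": 0,"fingers": 1}
    - {"x": -1.5,"y": 0,"z": 0,"rx": 0,"ry": 0,"rz": 0,"fingers": 1}
    - {"x": -1.5,"y": 0,"z": 0,"rx": 0,"ry": 0,"rz": 0,"fingers": 1}

```text
time_s: 10.18
tool_pos: [0.5568, -0.0079, 0.1543]
tool_rot: [180.0, -0.0, 5.0]
force: [1.8, 0.7, -0.8]
grip_width: 0.04
grasp_force: 10.0
```

>>> drive_tool:
  moves:
    - {"x": 0.6,"y": 0,"z": 0,"rx": 0,"ry": 0,"rz": 0,"fingers": 1}
    - {"x": 0.6,"y": 0,"z": 2,"rx": 0,"ry": 0,"rz": 0,"fingers": 1}
    - {"x": 0.6,"y": 0,"z": 4,"rx": 0,"ry": 0,"rz": 0,"fingers": 1}
    - {"x": 0.6,"y": 0,"z": 6,"rx": 0,"ry": 0,"rz": 0,"fingers": 1}
    - {"x": 0.6,"y": 0,"z": 6,"rx": 0,"ry": 0,"rz": 0,"fingers": 1}

```text
time_s: 10.8
tool_pos: [0.557, -0.0079, 0.1478]
tool_rot: [180.0, 0.0, 5.0]
force: [1.3, -0.0, -1.7]
grip_width: 0.0395
grasp_force: 10.0
```

>>> drive_tool:
  moves:
    - {"x": 0.3,"y": 0,"z": 1,"rx": 0,"ry": 0,"rz": 0,"fingers": 1}
    - {"x": 0.3,"y": 0,"z": 2,"rx": 0,"ry": 0,"rz": 0,"fingers": 1}
    - {"x": 0.3,"y": 0,"z": 3,"rx": 0,"ry": 0,"rz": 0,"fingers": 1}
    - {"x": 0.3,"y": 0,"z": 4,"rx": 0,"ry": 0,"rz": 0,"fingers": 1}
    - {"x": 0.3,"y": 0,"z": 4,"rx": 0,"ry": 0,"rz": 0,"fingers": 1}

```text
time_s: 11.42
tool_pos: [0.5572, -0.0079, 0.1438]
tool_rot: [180.0, 0.0, 5.0]
force: [-1.2, 0.6, -0.2]
grip_width: 0.0401
grasp_force: 10.0
```

>>> drive_tool:
  moves:
    - {"x": 0,"y": 0,"z": 1,"rx": 0,"ry": 0,"rz": 0,"fingers": 1}
    - {"x": 0,"y": 0,"z": 2,"rx": 0,"ry": 0,"rz": 0,"fingers": 1}
    - {"x": 0,"y": 0,"z": 3,"rx": 0,"ry": 0,"rz": 0,"fingers": 1}
    - {"x": 0,"y": 0,"z": 4,"rx": 0,"ry": 0,"rz": 0,"fingers": 1}
    - {"x": 0,"y": 0,"z": 4,"rx": 0,"ry": 0,"rz": 0,"fingers": 1}

```text
time_s: 12.05
tool_pos: [0.5574, -0.0079, 0.1399]
tool_rot: [180.0, -0.0, 5.0]
force: [-0.4, 0.3, -0.1]
grip_width: 0.0395
grasp_force: 10.0
```

>>> drive_tool:
  moves:
    - {"x": 0,"y": 0,"z": 1,"rx": 0,"ry": 0,"rz": 0,"fingers": 1}
    - {"x": 0,"y": 0,"z": 2,"rx": 0,"ry": 0,"rz": 0,"fingers": 1}
    - {"x": 0,"y": 0,"z": 3,"rx": 0,"ry": 0,"rz": 0,"fingers": 1}
    - {"x": 0,"y": 0,"z": 4,"rx": 0,"ry": 0,"rz": 0,"fingers": 1}
    - {"x": 0,"y": 0,"z": 4,"rx": 0,"ry": 0,"rz": 0,"fingers": 1}

```text
time_s: 12.68
tool_pos: [0.5576, -0.0079, 0.136]
tool_rot: [180.0, -0.0, 5.0]
force: [0.4, 0.5, 0.4]
grip_width: 0.0397
grasp_force: 10.0
```

>>> drive_tool:
  moves:
    - {"x": 0,"y": 0,"z": 1,"rx": 0,"ry": 0,"rz": 0,"fingers": 1}
    - {"x": 0,"y": 0,"z": 2,"rx": 0,"ry": 0,"rz": 0,"fingers": 1}
    - {"x": 0,"y": 0,"z": 3,"rx": 0,"ry": 0,"rz": 0,"fingers": 1}
    - {"x": 0,"y": 0,"z": 3,"rx": 0,"ry": 0,"rz": 0,"fingers": 1}

```text
time_s: 13.18
tool_pos: [0.5579, -0.0078, 0.1334]
tool_rot: [180.0, -0.1, 5.0]
force: [1.7, 0.7, 3.0]
grip_width: 0.0403
grasp_force: 10.0
```

>>> drive_tool:
  moves:
    - {"x": 0,"y": 0,"z": 1,"rx": 0,"ry": 0,"rz": 0,"fingers": 1}
    - {"x": 0,"y": 0,"z": 2,"rx": 0,"ry": 0,"rz": 0,"fingers": 1}
    - {"x": 0,"y": 0,"z": 2,"rx": 0,"ry": 0,"rz": 0,"fingers": 1}

```text
time_s: 13.55
tool_pos: [0.5579, -0.0078, 0.132]
tool_rot: [180.0, -0.1, 5.0]
force: [-0.3, 0.0, 6.8]
grip_width: 0.0402
grasp_force: 10.0
```

>>> drive_tool:
  moves:
    - {"x": 0,"y": 0,"z": 0,"rx": 0,"ry": 0,"rz": 0,"fingers": -0.3}
    - {"x": 0,"y": 0,"z": 0,"rx": 0,"ry": 0,"rz": 0,"fingers": -0.3}
    - {"x": 0,"y": 0,"z": 0,"rx": 0,"ry": 0,"rz": 0,"fingers": -0.3}
    - {"x": 0,"y": 0,"z": -10,"rx": 0,"ry": 0,"rz": 0,"fingers": -0.3}
    - {"x": 0,"y": 0,"z": -30,"rx": 0,"ry": 0,"rz": 0,"fingers": -0.3}
    - {"x": 0,"y": 0,"z": -45,"rx": 0,"ry": 0,"rz": 0,"fingers": -0.3}
    - {"x": 0,"y": 0,"z": -45,"rx": 0,"ry": 0,"rz": 0,"fingers": 1}
    - {"x": 0,"y": 0,"z": -45,"rx": 0,"ry": 0,"rz": 0,"fingers": 1}
    - {"x": 0,"y": 0,"z": -45,"rx": 0,"ry": 0,"rz": 0,"fingers": 1}
    - {"x": 0,"y": 0,"z": -45,"rx": 0,"ry": 0,"rz": 0,"fingers": 1}
    - {"x": 0,"y": 0,"z": -45,"rx": 0,"ry": 0,"rz": 0,"fingers": 1}
    - {"x": 0,"y": 0,"z": -45,"rx": 0,"ry": 0,"rz": 0,"fingers": 1}

```text
time_s: 15.05
tool_pos: [0.5573, -0.0079, 0.1759]
tool_rot: [180.0, 0.0, 5.0]
force: [0.4, -0.3, -0.4]
grip_width: 0.0052
grasp_force: 0.0
```

Run:
```python
from h import *
shift((.558,-.0078,.157),4.75)
s=grab("side")
x0,y0=205,120;cv2.imwrite("pics/rel.png",cv2.resize(s["image"][y0:y0+100,x0:x0+80,::-1],(480,600),interpolation=cv2.INTER_CUBIC))
R=Ro.from_euler("z",4.75,degrees=True)
for l in [(-10.25,20),(-10.25,-20),(10.25,-20),(10.25,20)]:
    print([((proj(s,np.array([.5579,-.0078,z])+R.apply([l[0]/1e3,l[1]/1e3,0]))+.5-[x0,y0])*6).round(0) for z in(.149,.119)])
```

```text
shift [ 0.7 -0.  18.9] rot [0.     0.0002 0.0039] time 15.05 pos [ 0.5573 -0.0079  0.1759] [1.80e+02 1.00e-02 4.97e+00] F [ 0.43 -0.34 -0.38] w 0.0052
[array([260., 404.]), array([263., 453.])]
[array([309., 337.]), array([311., 387.])]
[array([264., 320.]), array([267., 369.])]
[array([215., 386.]), array([219., 435.])]
```

View pics/rel.png

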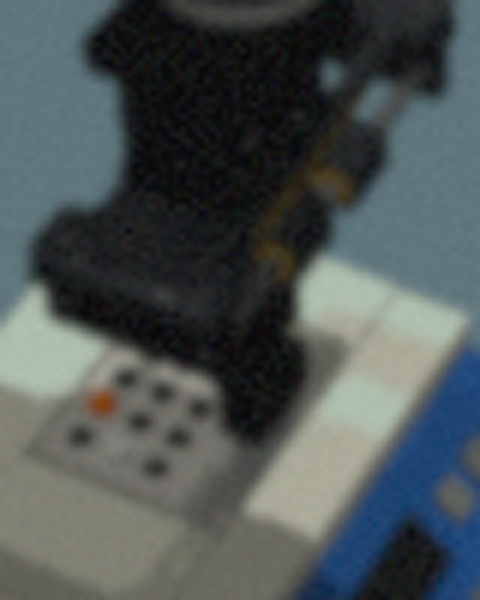

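>>> drive_tool:
  moves:
    - {"x": 0.5,"y": 0,"z": 7,"rx": 0,"ry": 0,"rz": 0,"fingers": 1}
    - {"x": 0.5,"y": 0,"z": 12,"rx": 0,"ry": 0,"rz": 0,"fingers": 1}
    - {"x": 0.5,"y": 0,"z": 15,"rx": 0,"ry": 0,"rz": 0,"fingers": 1}
    - {"x": 0.5,"y": 0,"z": 16,"rx": 0,"ry": 0,"rz": 0,"fingers": 1}
    - {"x": 0.5,"y": 0,"z": 16,"rx": 0,"ry": 0,"rz": 0,"fingers": 1}

```text
time_s: 15.72
tool_pos: [0.5579, -0.0078, 0.16]
tool_rot: [180.0, -0.0, 5.0]
force: [-0.0, -0.2, 0.3]
grip_width: 0.0006
grasp_force: 0.0
```

>>> drive_tool:
  moves:
    - {"x": 0,"y": 0,"z": 1,"rx": 0,"ry": 0,"rz": 0,"fingers": 1}
    - {"x": 0,"y": 0,"z": 2,"rx": 0,"ry": 0,"rz": 0,"fingers": 1}
    - {"x": 0,"y": 0,"z": 2,"rx": 0,"ry": 0,"rz": 0,"fingers": 1}

```text
time_s: 16.1
tool_pos: [0.5578, -0.0078, 0.158]
tool_rot: [180.0, 0.0, 5.0]
force: [-0.9, 0.1, -0.5]
grip_width: 0.0004
grasp_force: 0.0
```

>>> drive_tool:
  moves:
    - {"x": 0,"y": 0,"z": 0.7,"rx": 0,"ry": 0,"rz": 0,"fingers": 1}
    - {"x": 0,"y": 0,"z": 1.5,"rx": 0,"ry": 0,"rz": 0,"fingers": 1}
    - {"x": 0,"y": 0,"z": 1.5,"rx": 0,"ry": 0,"rz": 0,"fingers": 1}

```text
time_s: 16.48
tool_pos: [0.558, -0.0078, 0.1572]
tool_rot: [180.0, -0.0, 5.0]
force: [-1.5, -0.5, 5.2]
grip_width: 0.0005
grasp_force: 2.6
```

>>> drive_tool:
  moves:
    - {"x": 0,"y": 0,"z": 0.5,"rx": 0,"ry": 0,"rz": 0,"fingers": 1}
    - {"x": 0,"y": 0,"z": 0.8,"rx": 0,"ry": 0,"rz": 0,"fingers": 1}
    - {"x": 0,"y": 0,"z": 0.8,"rx": 0,"ry": 0,"rz": 0,"fingers": 1}

```text
time_s: 16.85
tool_pos: [0.558, -0.0079, 0.157]
tool_rot: [180.0, -0.0, 5.0]
force: [-4.4, -0.9, 8.6]
grip_width: 0.0006
grasp_force: 4.2
```

>>> drive_tool:
  moves:
    - {"x": -0.3,"y": 0,"z": 0.4,"rx": 0,"ry": 0,"rz": 0,"fingers": 1}
    - {"x": -0.3,"y": 0,"z": 0.7,"rx": 0,"ry": 0,"rz": 0,"fingers": 1}
    - {"x": -0.3,"y": 0,"z": 0.7,"rx": 0,"ry": 0,"rz": 0,"fingers": 1}

```text
time_s: 17.23
tool_pos: [0.558, -0.0079, 0.1567]
tool_rot: [180.0, -0.1, 5.0]
force: [-3.5, -0.7, 9.5]
grip_width: 0.0006
grasp_force: 4.9
```

>>> drive_tool:
  moves:
    - {"x": -0.2,"y": 0,"z": 0.4,"rx": 0,"ry": 0,"rz": 0,"fingers": 1}
    - {"x": -0.2,"y": 0,"z": 0.7,"rx": 0,"ry": 0,"rz": 0,"fingers": 1}
    - {"x": -0.2,"y": 0,"z": 0.7,"rx": 0,"ry": 0,"rz": 0,"fingers": 1}

```text
time_s: 17.6
tool_pos: [0.558, -0.0079, 0.1564]
tool_rot: [179.9, -0.1, 5.0]
force: [-2.5, 0.1, 11.1]
grip_width: 0.0005
grasp_force: 5.6
```

>>> drive_tool:
  moves:
    - {"x": -0.2,"y": 0,"z": 0.4,"rx": 0,"ry": 0,"rz": 0,"fingers": 1}
    - {"x": -0.2,"y": 0,"z": 0.8,"rx": 0,"ry": 0,"rz": 0,"fingers": 1}
    - {"x": -0.2,"y": 0,"z": 0.8,"rx": 0,"ry": 0,"rz": 0,"fingers": 1}

```text
time_s: 17.98
tool_pos: [0.558, -0.0079, 0.1559]
tool_rot: [179.9, -0.1, 5.0]
force: [-3.8, 0.1, 12.3]
grip_width: 0.0009
grasp_force: 6.4
```

>>> drive_tool:
  moves:
    - {"x": 0,"y": 0,"z": 0.4,"rx": 0,"ry": 0,"rz": 0,"fingers": 1}
    - {"x": 0,"y": 0,"z": 0.9,"rx": 0,"ry": 0,"rz": 0,"fingers": 1}
    - {"x": 0,"y": 0,"z": 0.9,"rx": 0,"ry": 0,"rz": 0,"fingers": 1}

```text
time_s: 18.35
tool_pos: [0.558, -0.0079, 0.1554]
tool_rot: [179.9, -0.1, 5.0]
force: [-5.2, 0.1, 15.0]
grip_width: 0.0005
grasp_force: 7.4
```

>>> drive_tool:
  moves:
    - {"x": -0.2,"y": 0,"z": 0.4,"rx": 0,"ry": 0,"rz": 0,"fingers": 1}
    - {"x": -0.2,"y": 0,"z": 0.8,"rx": 0,"ry": 0,"rz": 0,"fingers": 1}
    - {"x": -0.2,"y": 0,"z": 0.8,"rx": 0,"ry": 0,"rz": 0,"fingers": 1}

```text
time_s: 18.73
tool_pos: [0.558, -0.008, 0.155]
tool_rot: [179.9, -0.2, 5.0]
force: [-5.0, -0.3, 16.5]
grip_width: 0.0005
grasp_force: 8.3
```

>>> drive_tool:
  moves:
    - {"x": -0.3,"y": 0,"z": 0.3,"rx": 0,"ry": 0,"rz": 0,"fingers": 1}
    - {"x": -0.3,"y": 0,"z": 0.6,"rx": 0,"ry": 0,"rz": 0,"fingers": 1}
    - {"x": -0.3,"y": 0,"z": 0.6,"rx": 0,"ry": 0,"rz": 0,"fingers": 1}
    - {"x": -0.3,"y": 0,"z": 0.6,"rx": 0,"ry": 0,"rz": 0,"fingers": 1}

```text
time_s: 19.23
tool_pos: [0.558, -0.0079, 0.1548]
tool_rot: [179.9, -0.2, 5.0]
force: [-4.9, -0.8, 18.1]
grip_width: 0.0006
grasp_force: 8.9
```

>>> drive_tool:
  moves:
    - {"x": -0.3,"y": 0,"z": -1,"rx": 0,"ry": 0,"rz": 0,"fingers": 1}
    - {"x": -0.3,"y": 0,"z": -4,"rx": 0,"ry": 0,"rz": 0,"fingers": 1}
    - {"x": -0.3,"y": 0,"z": -20,"rx": 0,"ry": 0,"rz": 0,"fingers": 1}
    - {"x": -10,"y": 0,"z": -60,"rx": 0,"ry": 0,"rz": 0,"fingers": 1}
    - {"x": -50,"y": 50,"z": -110,"rx": 0,"ry": 0,"rz": 0,"fingers": 1}
    - {"x": -75,"y": 110,"z": -130,"rx": 0,"ry": 0,"rz": 0,"fingers": 1}
    - {"x": -75,"y": 150,"z": -130,"rx": 0,"ry": 0,"rz": 0,"fingers": 1}
    - {"x": -75,"y": 150,"z": -130,"rx": 0,"ry": 0,"rz": 0,"fingers": 1}
    - {"x": -75,"y": 150,"z": -130,"rx": 0,"ry": 0,"rz": 0,"fingers": 1}

```text
time_s: 20.35
tool_pos: [0.495, -0.1634, 0.2814]
tool_rot: [-180.0, -0.0, 5.0]
force: [0.6, -0.1, 0.4]
grip_width: 0.0007
grasp_force: 0.0
```

Run:
```python
from h import *
s=grab("side");t=grab("top")
x0,y0=205,140
cv2.imwrite("pics/final.png",np.hstack([cv2.resize(s["image"][y0:y0+80,x0:x0+53,::-1],(398,600),interpolation=cv2.INTER_CUBIC),cv2.resize(t["image"][150:210,250:290,::-1],(400,600),interpolation=cv2.INTER_CUBIC)]))
R=Ro.from_euler("z",4.75,degrees=True)
for l in [(-10.25,20),(-10.25,-20),(10.25,-20),(10.25,20)]:
    print([((proj(s,np.array([.558,-.0078,z])+R.apply([l[0]/1e3,l[1]/1e3,0]))+.5-[x0,y0])*7.5).round(0) for z in(.1468,.1168)])
o=sensors.get_obs();print(o["time_s"],o["tool_pos"],o["force"])
```

```text
[array([325., 359.]), array([329., 420.])]
[array([386., 276.]), array([388., 338.])]
[array([330., 254.]), array([334., 316.])]
[array([269., 337.]), array([273., 398.])]
20.45 [ 0.4952777  -0.16212316  0.28116331] [-0.20193114  0.2105325   0.1927152 ]
```

View pics/final.png

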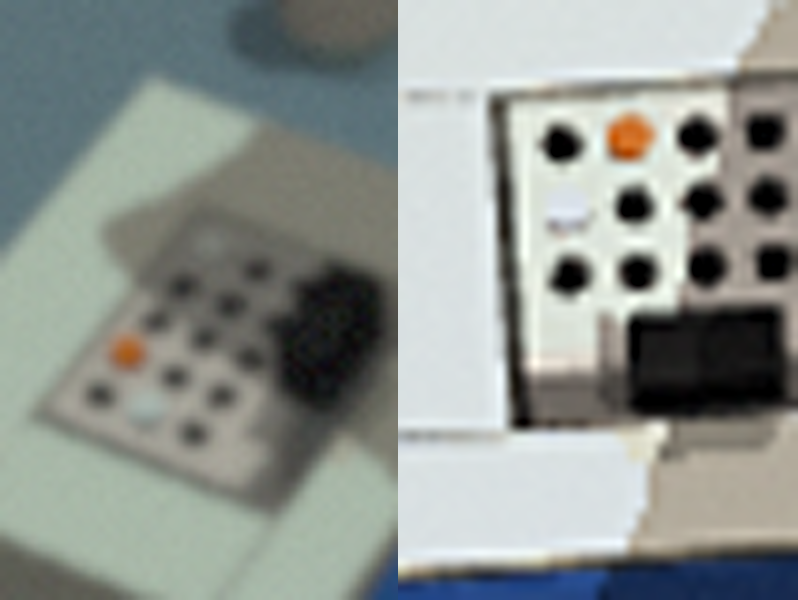

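```bash
python3 -c "
from cell import workorder
print(workorder.sign_off())"
```

```text
the job is handed in; nothing more can be done
None
```

I handed the job in at about 20.5 s: the key stands upright near the middle of the gap, pressed down with 18.1 N, and the arm is clear of it. The hand-in gave no verdict, and I couldn't measure the force between key and block directly. I never steered near the tube rack, jar or tip box, but did not look at them again afterwards.

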